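# Load a cutter in a collet chuck and set the nut a quarter turn slack

## Task

Take the gold-topped cutter out of the wooden rack and lower it, without dropping it, upright and fully home into the hole in the middle of the collet chuck; it is brittle carbide, so pinch it lightly, with no more than about 20 N. Then screw the chuck's knurled nut down (clockwise seen from above) until it bottoms out, and back it off a quarter turn, so that the cutter stays free. Finish while still holding the nut between the fingers at that setting, with the cutter standing in the chuck, and leave the other cutters and the things on the bench where they are.

Things in the scene. Friction and masses are not known exactly. Their poses are not given: they have to be found in the camera images.
- cutter: the gold-topped carbide cutter: a round rod 12 mm across and 74 mm long, 0.11 kg, standing upright; lower 44 mm bare steel-grey with a chamfered foot, upper 30 mm gold. Origin at the centre of its foot, z along it. It starts in one of the rack's three holes, standing 44 mm proud. It must never be squeezed by more than about 20 N per finger.
- rack: fixed wooden cutter rack, 60 x 150 x 40 mm (x, y, z), origin under its centre; three square holes 14 mm wide and 30 mm deep in a row along its y axis, 45 mm apart, the middle one at its centre. Beside the row, across it (its x axis), there is free room for the fingers.
- holder: fixed collet chuck on a stand: green base plate 110 x 110 x 18 mm, steel pedestal 60 mm across up to a height of 41 mm, above it the neck and collet, 33 mm across, up to 83 mm; the knurled nut sits round the collet. Origin under its centre, z up. A white line on the base plate lies on its -x side.
- bore_mouth (a point): centre of the hole's mouth in the flat top of the collet, 83 mm above the bench. The hole is about 16 mm wide and straight, 42 mm deep, without chamfer.
- bore_floor (a point): centre of the hole's floor, 41 mm above the bench; a cutter fully home has its foot here and stands 32 mm proud of the collet.
- nut: knurled nut, dark steel, round, 48 mm across, 28 mm high; origin on its axis at its underside (52 mm above the bench when bottomed out), z up. Grip its side, fingertips down to the underside at most. Top open, 37 mm wide. It stays on its thread, rising 4 mm per turn unscrewed. A white mark on its -x side (top and side) stands over the base plate's white line when bottomed out.
- nut_turn (a joint): angle of the nut in rad: 0 is bottomed out (a hard stop), growing as it is unscrewed, anticlockwise seen from above. It starts between 2.0 and 2.9, so turn it clockwise by that much; a quarter turn back off is 1.57. It turns against a friction of 0.08 N m and stays where it is left; the thread carries pushes along its axis.
- cutter_blue: a bystander: same cutter with a blue top
- cutter_red: a bystander: same cutter with a red top
- wrench: a bystander: steel open-ended wrench lying flat
- mallet: a bystander: hammer lying flat
- oil: a bystander: blue oil bottle, 60 mm across and 150 tall, origin under its centre
- jar: a bystander: white jar with black lid, 66 mm across and 75 tall, origin under its centre
- offcut: a bystander: brass bar offcut, 30 x 90 x 25 mm
Things that resemble listed ones, but are neither listed nor needed, are in the scene too. What is meant by the holder is not red, and is the smaller of those in its own colour.

How it is judged:
By the outcome, as a careful person would: the job done as asked, in the order asked, and still so for the second after the job is handed in, while the arm keeps its last pose, push and grip.
It also fails if it takes over 61 s, if anything falls off the work surface, if the arm or the gripper's body presses on something with over 40 N, if the wrist force passes 120 N, or if a joint passes its speed limit or range.

## Robot

A 6-joint arm with a two-finger parallel gripper is mounted at the origin on the work surface. World frame = base frame: x ahead of the robot, y to its left, z up, the work surface at z = 0. Lengths are in mm, angles in rad, forces in N, time in s.
With the tool pointing down it reaches from about 375 to 925 mm from the base axis. Payload 5.7 kg.
Tool frame: the origin (TCP) lies at the very end of the fingers, on their centre line; the grasp point (between the pads) lies 19 mm behind it; z points along the fingers, y is the direction in which the jaws open and shut (so a half turn about z gives the same grasp; the last joint's range is limited). The gripper opens to 85 mm and grips with 20 to 120 N. Pads are 22 mm wide; open, the fingers measure 114 mm over their backs; the gripper's body (76 mm by 85 mm) begins 54 mm behind the grasp point. The pads swing forward as they close: fully open they stand 13 mm farther back than shut.
Start: joints at [-1.434, 0.359, 1.51, -0, 1.272, -0.115], TCP at [149.475, -581.051, 231.267] pointing down, gripper open.
Joint ranges: [-2.97, 2.97], [-1.01, 2.36], [0.21, 2.38], [-0.96, 4.11], [0.2, 2.71], [-2.98, 2.98]. Speed limits (rad/s): [2.39, 2.39, 3.14, 3.14, 3.14, 3.14].

## Interface

Orientations are given as a 3x3 rotation matrix whose columns are the frame's x, y, z axes.
In Python, from rig import bot, eoat, imaging, readout gives the robot as it stands. Calls block until the motion is done:
- bot.move_pose(position, orientation): joint-space move of the TCP to a pose.
- bot.move_l(position, frame=None, feed=150, guard=None): straight line of the TCP; frame=None keeps the orientation; feed is the mean speed in mm/s. With guard (N) it stops when the force on the tool has changed by that much, and returns True; else False.
- bot.goto_joints(angles): joint-space move.
- eoat.gripper_to(opening, force=None): opening from 0.0 (shut) to 1.0 (fully open); force is the grip in N (None keeps the last); returns when the fingers have stopped.
- bot.sleep(seconds).
- bot.ik(position, orientation): joint angles nearest the present ones, or None.
- imaging.get_image(name): name is "scene" or "top" or "wrist"; returns a dict with "frame" (480x640x3 uint8, red, green, blue), "mtx" (3x3 intrinsics, pixels), "D" ([k1, k2, p1, p2, k3] as OpenCV has them; the pictures are not rectified), "R" (3x3) and "t" (3): a world point X has camera coordinates R X + t. Camera axes: x right, y down, z forward; pixel columns grow to the right and rows downward; lengths in mm; the calibration is good to about 2 mm. A picture is of the moment at which its call begins. There is no depth.
A pose or a line that the arm cannot do raises bot.PlanningError and nothing moves.
- bot.finish_job(): hands the job in, once; it reports no verdict.
Readings, each from a call of its own:
- readout.current_time(): time.
- readout.current_joints(): joint angles.
- readout.current_joint_vel(): joint speeds.
- readout.current_tau(): joint torques, N m.
- readout.current_eef_pos(): TCP position.
- readout.current_eef_rot(): TCP orientation.
- readout.current_contact_force(): force on the tool from outside, world axes, zero at the start.
- readout.current_moment(): the same for the moment, N m.
- readout.current_finger_gap(): opening from 0.0 (shut) to 1.0 (fully open).
Only numpy, scipy, OpenCV 4.12 (cv2) and the standard library are available. Lean on these libraries where they do the work, as an engineer would, in place of code of your own. Each camera call takes 0.05 s, during which the arm holds its last target.

## Working session

There is one attempt and no reset: what is moved stays moved. The work goes in short steps, each a Python script; the robot and the scene stay as the last script left them, time stands still between calls to the robot, and variables do not carry over. Pictures are saved under pics/ and viewed, and the job is handed in when it is done.

```bash
ls; mkdir -p pics; python3 - <<'E'
from rig import bot,eoat,imaging,readout
import cv2,pickle
d={}
for n in("scene","top","wrist"):
    im=imaging.get_image(n); d[n]=im
    cv2.imwrite(f"pics/{n}0.png",im["frame"][:,:,::-1])
    print(n,im["mtx"].tolist(),im["D"],im["R"].tolist(),im["t"])
pickle.dump(d,open("im0.pkl","wb"))
print(readout.current_time(),readout.current_eef_rot(),readout.current_finger_gap())
E
```

```text
pics
scene [[552.633952991645, 0.0, 322.3909626657713], [0.0, 552.633952991645, 241.92676588147648], [0.0, 0.0, 1.0]] [-0.02931323  0.          0.          0.          0.        ] [[-0.2173400230750613, 0.9760913237984874, -0.003006987703378383], [0.6549681039379505, 0.1435520503320716, -0.7418959439634274], [-0.723726534813847, -0.16321316261495208, -0.670508289550224]] [ 120.43449264 -290.18786953 1760.44989724]
top [[437.5802646687267, 0.0, 314.69189344373956], [0.0, 437.5802646687267, 235.46695491006932], [0.0, 0.0, 1.0]] [-0.07925794  0.          0.          0.          0.        ] [[0.02373644684239565, -0.9997182497641149, -4.668911081195412e-05], [-0.9829430387256319, -0.023329631077547975, -0.1824245349030837], [0.18237204750761288, 0.004376003011932699, -0.9832198568405343]] [ -21.03466791  565.43735787 1138.9129355 ]
wrist [[415.0778460307059, 0.0, 321.8354759557991], [0.0, 415.0778460307059, 244.54786427457395], [0.0, 0.0, 1.0]] [-0.00935019  0.          0.          0.          0.        ] [[0.24989814868095164, -0.9682717748418395, -0.0008278468874249697], [-0.9346166511586056, -0.24143548454022887, 0.26115248837010896], [-0.25306645503287856, -0.06448780388151676, -0.9652972042265702]] [-599.58286113  -33.46321116  378.82684885]
0.15 [[ 9.68473380e-01  2.49116987e-01 -1.96996209e-04]
 [ 2.49117007e-01 -9.68472313e-01  1.44782889e-03]
 [ 1.69893397e-04 -1.45125885e-03 -9.99998932e-01]] 0.9974937727010973
```

View pics/scene0.png

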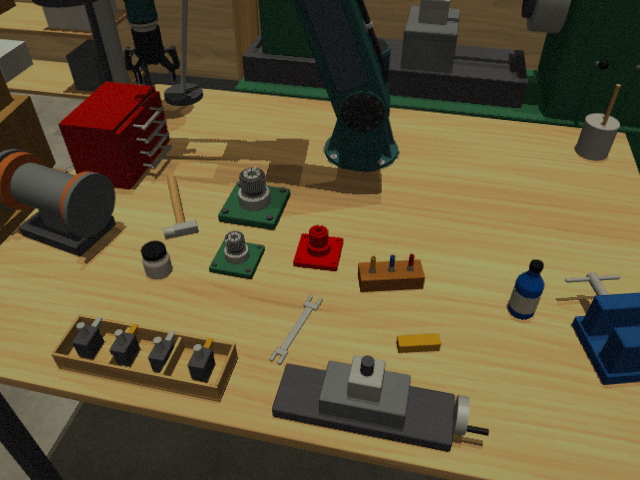

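View pics/top0.png

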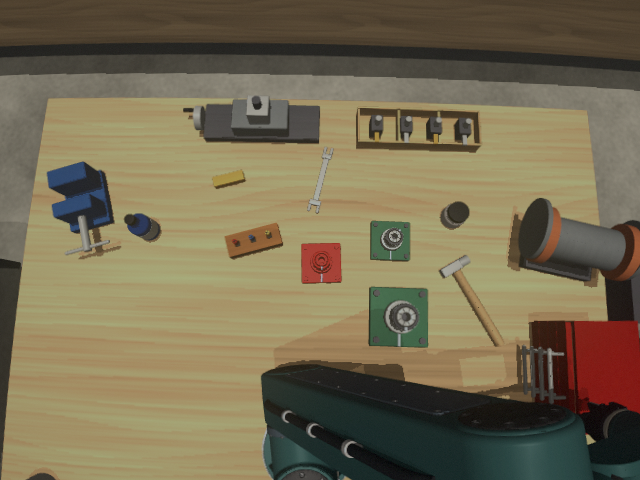

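View pics/wrist0.png

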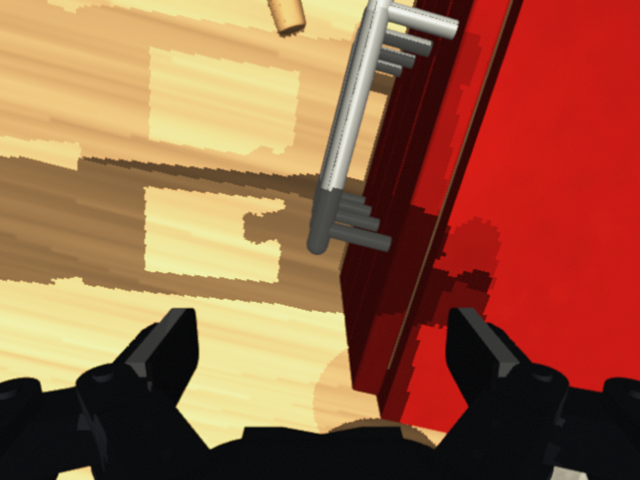

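The scene shows the small green holder at top (390,241), scene (237,255), and a larger green decoy at top (398,317). The rack is at top (254,240), with the gold cutter on the right end at about (268,235). Next I'll measure these.

```bash
cat > h.py <<'E'
import numpy as np,cv2,pickle
def ray(im,uv):
    p=cv2.undistortPoints(np.array(uv,float).reshape(-1,1,2),im["mtx"],im["D"]).reshape(-1,2)
    d=np.c_[p,np.ones(len(p))]@im["R"]; c=-im["R"].T@im["t"]
    return c,d
def plane(im,uv,z):
    c,d=ray(im,uv); s=(z-c[2])/d[:,2]; return c+s[:,None]*d
def proj(im,X):
    return cv2.projectPoints(np.array(X,float).reshape(-1,1,3),cv2.Rodrigues(im["R"])[0],im["t"],im["mtx"],im["D"])[0].reshape(-1,2)
def hsv(im): return cv2.cvtColor(im["frame"],cv2.COLOR_RGB2HSV)
def blobs(m,mn=20):
    n,l,s,c=cv2.connectedComponentsWithStats(m.astype(np.uint8))
    return [(s[i],c[i],l==i) for i in range(1,n) if s[i][4]>=mn]
def crop(im,name,x0,y0,x1,y1,k):
    cv2.imwrite(name,cv2.resize(im["frame"][y0:y1,x0:x1,::-1],None,fx=k,fy=k,interpolation=cv2.INTER_NEAREST))
E
python3 - <<'E'
from h import *
d=pickle.load(open("im0.pkl","rb"))
for n in("top","scene"):
    im=d[n];H=hsv(im)
    m=(H[...,0]>60)&(H[...,0]<85)&(H[...,1]>100)&(H[...,2]>50)
    for s,c,mm in blobs(m,300):
        if s[3]>150 or s[4]>8000: continue
        mc=cv2.findContours(mm.astype(np.uint8),0,2)[0]; cc=max(mc,key=cv2.contourArea)
        hull=cv2.convexHull(cc).reshape(-1,2)
        r=cv2.minAreaRect(plane(im,hull,18)[:,:2].astype(np.float32))
        print(n,"green",s,np.round(r[0],1),np.round(r[1],1),r[2])
    m=(H[...,0]>5)&(H[...,0]<16)&(H[...,1]>140)
    for s,c,mm in blobs(m,300): print(n,"wood",s,c)
t=d["top"];crop(t,"pics/rack.png",215,210,295,270,10);crop(t,"pics/hold.png",360,210,420,270,10)
crop(d["scene"],"pics/rs.png",350,240,430,300,10);crop(d["scene"],"pics/hs.png",200,220,280,280,10)
E
```

```text
top wood [532 208  29  55 466] [550.82618026 239.        ]
top wood [ 225  223   58   34 1044] [253.05363985 239.69348659]
top wood [601 225  39  56 974] [626.82238193 255.61704312]
top wood [ 531  321   36   52 1056] [550.22159091 337.92613636]
scene green [235  77  94  22 877] [-335.8 -346.6] [356.5 101.1] 88.85176086425781
scene green [ 389   95  185   30 1686] [-343.4  363.2] [113.4 632.2] 0.47929251194000244
scene green [ 219  183   70   41 1106] [ 346.6 -239.5] [157.5 157.8] 89.57182312011719
scene green [210 241  54  34 723] [ 566.3 -215.2] [107.3 107.2] 89.09247589111328
scene wood [   0  150   47   62 1053] [ 13.99620133 176.24501425]
scene wood [ 358  254   67   38 1410] [390.34751773 276.09148936]
```

```bash
python3 - <<'E'
import cv2,numpy as np
a=[cv2.resize(cv2.imread(f"pics/{n}.png"),(400,300),interpolation=cv2.INTER_AREA) for n in("rack","rs","hs")]
b=cv2.resize(cv2.imread("pics/hold.png"),(400,300))
cv2.imwrite("pics/q.png",np.vstack([np.hstack([a[0],a[1]]),np.hstack([b,a[2]])]))
E
```

```text
(no output)
```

View pics/q.png

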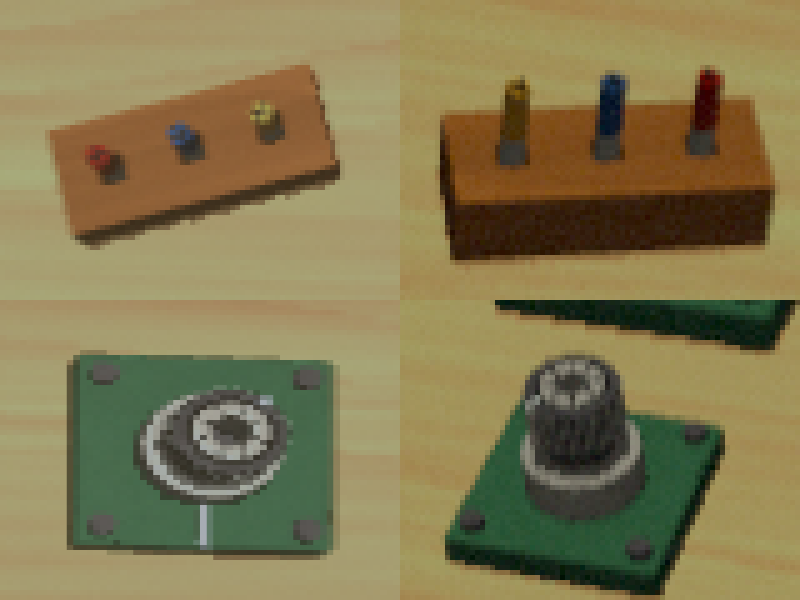

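Top crop: the gold cutter is the right-most of the three, the white line points to image bottom (-x), and the nut mark is at the upper right, which fits a turn of about 2.3–2.6. Now I'll get numbers from both views.

```bash
python3 - <<'E'
from h import *
d=pickle.load(open("im0.pkl","rb"))
im=d["top"];H=hsv(im)
print(H[225,376],H[250,380],H[300,375])
m=(H[...,0]>55)&(H[...,0]<90)&(H[...,1]>70)&(H[...,2]>50)
m[:,:360]=0;m[:,440:]=0
for s,c,mm in blobs(m,300):
    cc=max(cv2.findContours(mm.astype(np.uint8),0,2)[0],key=cv2.contourArea)
    r=cv2.minAreaRect(plane(im,cv2.convexHull(cc).reshape(-1,2),18)[:,:2].astype(np.float32))
    print("green",s,np.round(r[0],1),np.round(r[1],1),r[2])
# cutter tops by triangulation
def tri(uvt,uvs):
    A=[];b=[]
    for n,uv in(("top",uvt),("scene",uvs)):
        c,dd=ray(d[n],[uv]);dd=dd[0]/np.linalg.norm(dd);P=np.eye(3)-np.outer(dd,dd);A.append(P);b.append(P@c)
    return np.linalg.solve(sum(A),sum(b))
# crop coords: pixel = x0+ (qx)/5 ; crop rack: 215,210 ; scene 350,240
def T(q): return (215+q[0]/5-.5,210+q[1]/5-.5)
def S(q): return (350+(q[0]-400)/5-.5,240+q[1]/5-.5)
for n,a,b in(("gold",(262,113),(517,86)),("blue",(181,134),(614,80)),("red",(98,155),(709,75))):
    print(n,tri(T(a),S(b)),plane(d["top"],[T(a)],84),plane(d["scene"],[S(b)],84))
# holder top centre z=83
a=(360+232/6.667-.5,210+(432-300)/5-.5); b=(200+(574-400)/5-.5,220+(383-300)/5-.5)
print("bore",tri(a,b),plane(d["top"],[a],83),plane(d["scene"],[b],83))
E
```

```text
[13 20 90] [ 64  80 105] [ 65  86 110]
green [371 221  38  39 868] [ 563.9 -217.2] [104.6 107.6] 89.16873168945312
green [ 370  287   58   60 2136] [ 353.6 -241. ] [158.1 155.8] 0.251801460981369
gold [565.42181636 120.58183023  85.37086039] [[565.91905639 119.24788202  84.        ]] [[563.59329311 121.90896499  84.        ]]
blue [552.90368767 163.39964661  86.19772751] [[553.57343611 161.77981275  84.        ]] [[549.98907074 165.19227146  84.        ]]
red [540.57971622 206.37346107  86.6667513 ] [[541.22321281 205.33921998  84.        ]] [[537.19454618 207.85933973  84.        ]]
bore [ 563.30492368 -217.29411258   83.41827625] [[ 563.87678554 -219.15652166   83.        ]] [[ 562.85575555 -215.59174566   83.        ]]
```

```bash
cat >> h.py <<'E'
def ori(th):  # tool down, jaw axis (tool y) at world angle th
    y=np.array([np.cos(th),np.sin(th),0]);z=np.array([0,0,-1.]);return np.c_[np.cross(y,z),y,z]
E
python3 - <<'E'
from h import *
from rig import bot,eoat,imaging,readout
bot.move_l([149.5,-581,300],feed=150)
for th in(0.281,0.281-np.pi):
    print(th,bot.ik([565,120.5,190],ori(th)))
print("bore",[ (th,np.round(bot.ik([563.3,-217.3,190],ori(th))[5],2)) for th in np.arange(-3.1,3.2,.6) if bot.ik([563.3,-217.3,190],ori(th)) is not None])
p=bot.ik([565,120.5,190],ori(0.281)) 
E
```

```text
0.281 [ 9.05769614e-02  3.67241975e-01  1.60907018e+00 -4.44089210e-16
  1.16528050e+00 -1.90423039e-01]
-2.860592653589793 [ 9.05769614e-02  3.67241975e-01  1.60907018e+00 -4.44089210e-16
  1.16528050e+00  2.95116961e+00]
bore [(np.float64(-3.1), np.float64(2.62)), (np.float64(-2.5), np.float64(2.02)), (np.float64(-1.9), np.float64(1.42)), (np.float64(-1.2999999999999998), np.float64(0.82)), (np.float64(-0.6999999999999997), np.float64(0.22)), (np.float64(-0.09999999999999964), np.float64(-0.38)), (np.float64(0.5000000000000004), np.float64(-0.98)), (np.float64(1.100000000000001), np.float64(-1.58)), (np.float64(1.7000000000000006), np.float64(-2.18)), (np.float64(2.3000000000000003), np.float64(-2.78)), (np.float64(2.900000000000001), np.float64(2.9))]
```

```bash
python3 - <<'E'
from h import *
from rig import bot,eoat,imaging,readout
bot.move_pose([565,120.5,190],ori(0.281))
im=imaging.get_image("wrist");pickle.dump(im,open("w1.pkl","wb"))
cv2.imwrite("pics/w1.png",im["frame"][:,:,::-1])
print(readout.current_time(),readout.current_eef_pos(),-im["R"].T@im["t"],proj(im,[565.4,120.6,84]))
E
```

```text
3.7 [565.30922129 119.73357682 190.10048118] [547.56027169 183.56236668 333.48383838] [[320.61302858 240.1124435 ]]
```

View pics/w1.png

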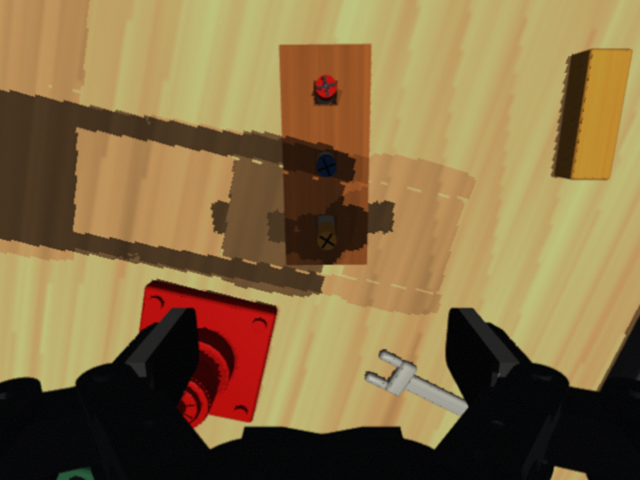

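Wrist view: gold top at about (326.5,240.5), blue at (326,164), red at (326,88), with the rack axis vertical in the image.

```bash
python3 - <<'E'
from h import *
from rig import readout
im=pickle.load(open("w1.pkl","rb"))
P=plane(im,[(326.5,240.5),(326,164),(326,88)],84);print(P, P[2]-P[0],np.linalg.norm(P[2]-P[0]))
# rack edges z=40: 
print(plane(im,[(280,44),(370,44),(367,264),(286.5,264)],40))
print(readout.current_eef_pos())
crop(im,"pics/w1c.png",275,200,375,275,8)
E
```

```text
[[568.98503636 121.37229348  84.        ]
 [555.59958102 166.24644581  84.        ]
 [543.76282431 206.91728848  84.        ]] [-2.52222120e+01  8.55449950e+01  2.84217094e-14] 89.18579567236499
[[506.90521749 228.60473738  40.        ]
 [563.00463058 244.79885289  40.        ]
 [606.72838745 101.39260425  40.        ]
 [549.26780561  84.86931765  40.        ]]
[565.30922129 119.73357682 190.10048118]
```

View pics/w1c.png

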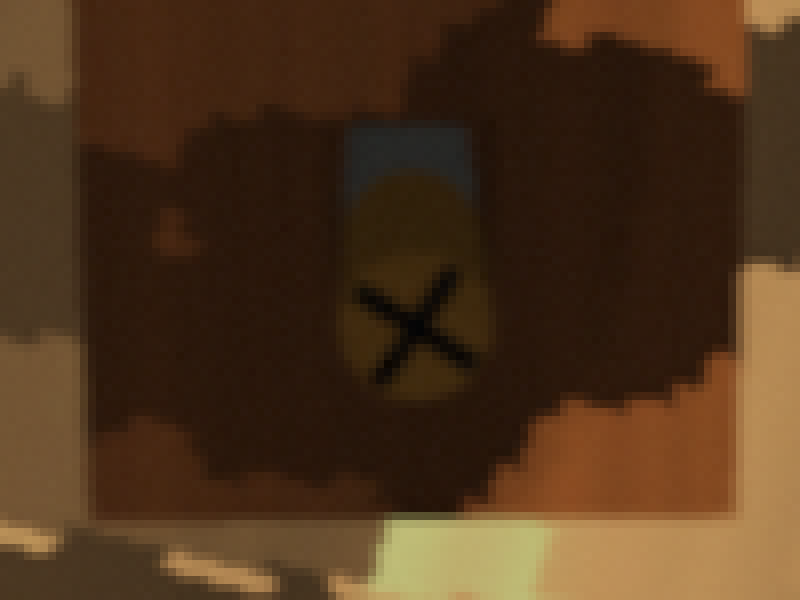

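```bash
python3 - <<'E'
from h import *
from rig import readout
im=pickle.load(open("w1.pkl","rb"))
p=readout.current_eef_pos();R=readout.current_eef_rot()
print(R)
for y in(-42.5,0,42.5):
  for zb in(0,13,30): print(y,zb,proj(im,p+R@[0,y,-zb]))
G=im["frame"].mean(2)
for r in(330,345,360):
    row=G[r];print(r,[c for c in range(150,500) if abs(row[c+1]-row[c-1])>25])
for z in(84,40,0): print(z,proj(im,p-[0,0,190-z]))
E
```

```text
[[-2.76202269e-01  9.61099491e-01  2.75240318e-04]
 [ 9.61099499e-01  2.76202322e-01 -1.76511275e-04]
 [-2.45666911e-04  2.15780517e-04 -9.99999947e-01]]
-42.5 0 [[206.28586113 313.85304274]]
-42.5 13 [[196.26092203 329.8331827 ]]
-42.5 30 [[180.1817517  355.47339371]]
0 0 [[319.46633574 313.90535319]]
0 13 [[319.32120985 329.90004599]]
0 30 [[319.08837832 355.5721872 ]]
42.5 0 [[432.54628172 313.8611019 ]]
42.5 13 [[442.26340313 329.82635403]]
42.5 30 [[457.84609274 355.43777431]]
330 [272, 273, 274, 445, 446, 447, 448]
345 [197, 198, 199, 209, 210, 229, 269, 270, 271, 444, 445, 446, 447]
360 [214, 224, 225, 226, 234, 265, 266, 267, 400, 401, 402, 405, 406, 444, 445, 446, 447]
84 [[320.08754304 241.41010891]]
40 [[320.22140276 225.80406589]]
0 [[320.31403442 215.00780037]]
```

```bash
python3 - <<'E'
from h import *
im=pickle.load(open("w1.pkl","rb"))
f=im["frame"].astype(np.float32)*1.0
f=np.clip(f*4,0,255).astype(np.uint8)[290:480,100:540,::-1]
cv2.imwrite("pics/fing.png",cv2.resize(f,None,fx=1.8,fy=1.8))
E
```

```text
(no output)
```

View pics/fing.png

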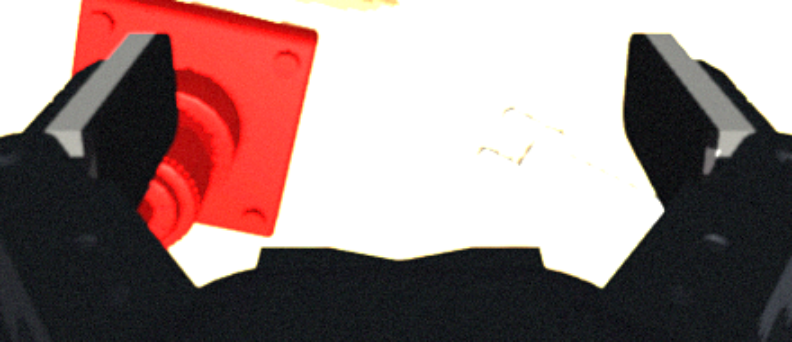

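```bash
python3 - <<'E'
from h import *
from rig import bot,eoat,imaging,readout
bot.move_l([567.2,120.7,100],ori(0.281),feed=120)
bot.move_l([567.2,120.7,57],feed=60,guard=8)
im=imaging.get_image("wrist");pickle.dump(im,open("w2.pkl","wb"))
f=np.clip(im["frame"].astype(float)*2.5,0,255).astype(np.uint8)
cv2.imwrite("pics/w2.png",f[:,:,::-1])
print(readout.current_time(),readout.current_eef_pos(),readout.current_contact_force(),proj(im,[568,121,84]))
E
```

```text
5.5167 [567.53667016 120.73411279  57.26694639] [-0.03086894 -0.38244134  0.3347489 ] [[321.24721162 350.21690952]]
```

View pics/w2.png

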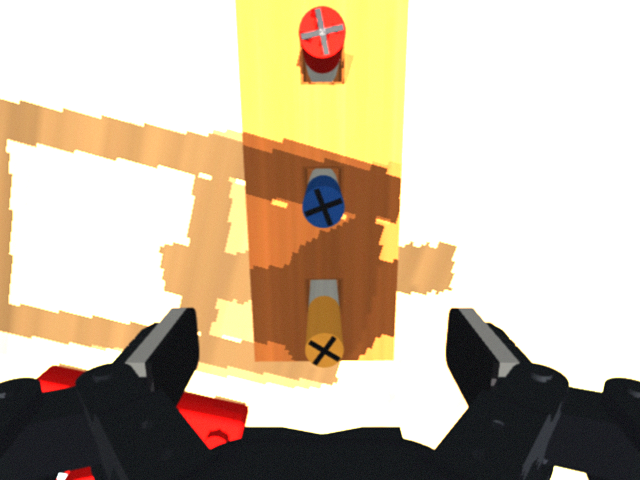

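Cutter top at (323.5,349) against a finger midline of about 322, so it is within 0.5 mm. I'll nudge and grip lightly.

```bash
python3 - <<'E'
from h import *
from rig import bot,eoat,imaging,readout
F=lambda:np.round(readout.current_contact_force(),2)
bot.move_l([567.65,120.85,57],feed=30,guard=8)
eoat.gripper_to(0.25,force=20);print(readout.current_finger_gap(),F())
eoat.gripper_to(0.10,force=20);print(readout.current_finger_gap(),F(),readout.current_moment())
im=imaging.get_image("wrist");pickle.dump(im,open("w3.pkl","wb"))
f=np.clip(im["frame"].astype(float)*2.5,0,255).astype(np.uint8)
cv2.imwrite("pics/w3.png",f[:,:,::-1])
print(readout.current_time(),readout.current_eef_pos())
E
```

```text
0.25414412429605016 [-0.24  0.3   0.69]
0.13428922394783918 [0.62 0.75 0.16] [ 0.08899745  0.0213622  -0.01390968]
6.675 [567.70783664 120.86587787  57.06397622]
```

View pics/w3.png

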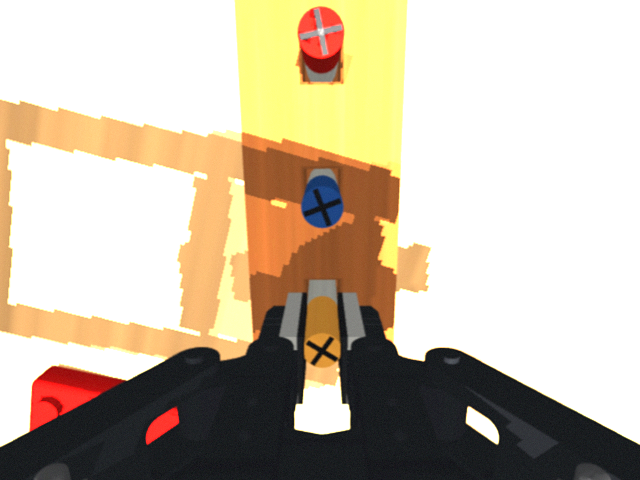

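```bash
python3 - <<'E'
from h import *
from rig import bot,eoat,imaging,readout
F=lambda:np.round(readout.current_contact_force(),2)
bot.move_l([567.7,120.87,110],feed=60);print(F(),readout.current_finger_gap())
bot.move_l([567.7,120.87,190],feed=150)
bot.move_l([563.3,-217.3,190],feed=200)
bot.sleep(0.3)
im=imaging.get_image("wrist");pickle.dump(im,open("w4.pkl","wb"))
f=np.clip(im["frame"].astype(float)*1.8,0,255).astype(np.uint8)
cv2.imwrite("pics/w4.png",f[:,:,::-1])
print(readout.current_time(),readout.current_eef_pos(),F(),readout.current_finger_gap(),proj(im,[563.5,-217,83]))
E
```

```text
[ 0.45  0.34 -1.25] 0.13077199854231025
10.5833 [ 563.39645519 -217.00563822  190.07457767] [ 0.59  0.13 -1.74] 0.12981250724250418 [[320.30394624 241.27372851]]
```

View pics/w4.png

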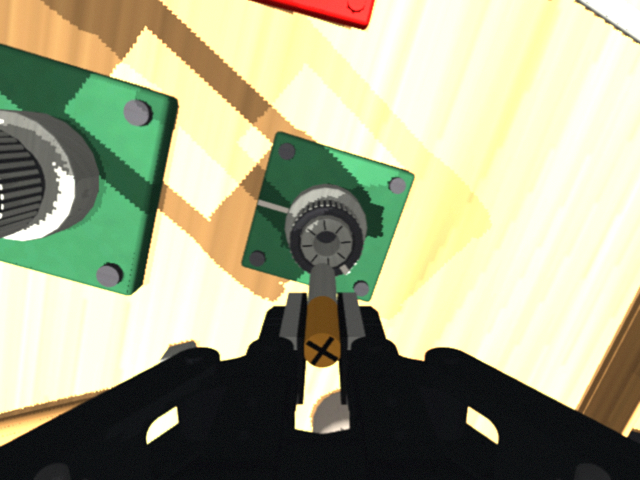

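```bash
python3 - <<'E'
from h import *
a=pickle.load(open("w4.pkl","rb"))
f=np.clip(a["frame"].astype(float)*2,0,255).astype(np.uint8)
cv2.imwrite("pics/w4c.png",cv2.resize(f[190:370,270:390,::-1],None,fx=4.4,fy=3.3*4.4/3.3,interpolation=cv2.INTER_NEAREST)[:600*4])
c=cv2.resize(f[195:290,275:385,::-1],None,fx=6,fy=6,interpolation=cv2.INTER_NEAREST);cv2.imwrite("pics/w4d.png",c)
E
```

```text
(no output)
```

View pics/w4d.png

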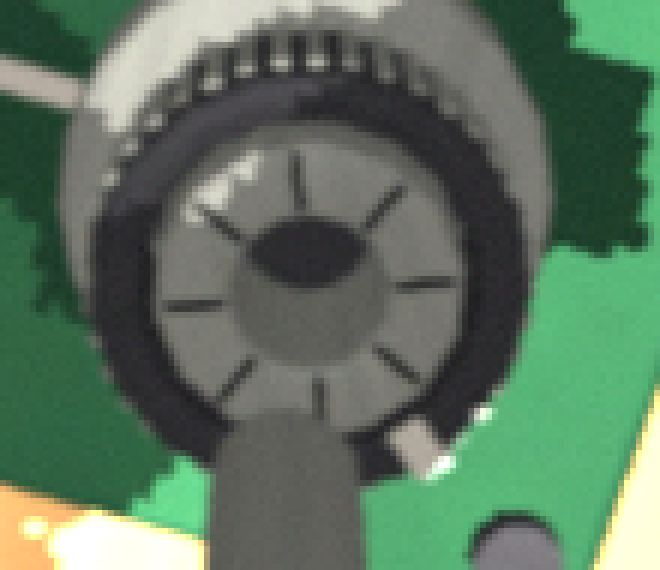

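```bash
python3 - <<'E'
from h import *
a=pickle.load(open("w1.pkl","rb"));b=pickle.load(open("w4.pkl","rb"))
P1=plane(a,[(326.75,240.1)],84)[0];P4=plane(b,[(326.4,243.2)],83)[0]
print(P1,P4,"target",np.array([567.7,120.87,0])+P4-P1)
p=np.array([563.4,-217.0,190.07]);R=None
y=np.array([np.cos(.281),np.sin(.281),0]);x=np.cross(y,[0,0,-1.]);print("toolx",x)
for z in(143,217):
  print(z,proj(b,[p*[1,1,0]+[0,0,z]+s*6*x for s in(-1,0,1)]).round(1).tolist())
E
```

```text
[569.06241567 121.66198429  84.        ] [ 567.50510437 -217.13640661   83.        ] target [ 566.14268871 -217.9283909    -1.        ]
toolx [-0.27731657  0.9607786   0.        ]
143 [[319.9, 284.5], [319.9, 272.9], [319.9, 261.1]]
217 [[319.2, 367.8], [319.2, 350.9], [319.2, 333.5]]
```

View pics/w4c.png

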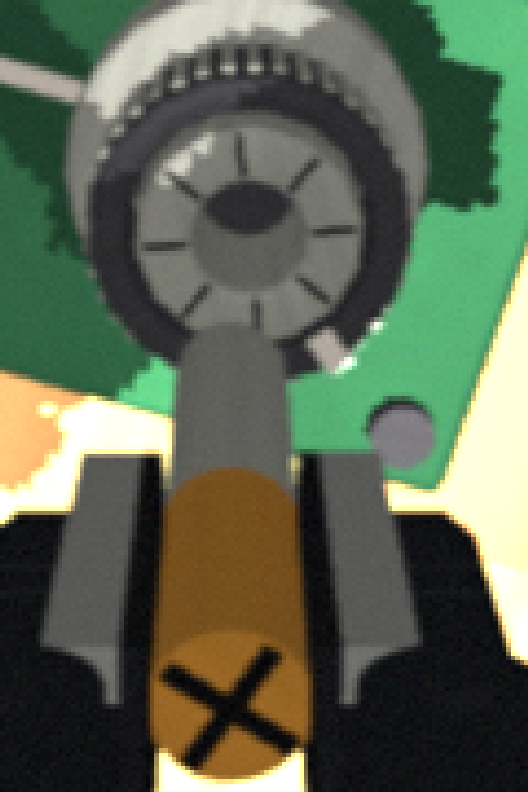

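Two independent estimates of the bore agree within 1 mm, at about (566,-217.6). Inserting with a guard.

```bash
python3 - <<'E'
from h import *
from rig import bot,eoat,imaging,readout
F=lambda:np.round(readout.current_contact_force(),2)
bot.move_l([566.0,-217.6,140],feed=120);bot.sleep(.1);print(F(),readout.current_eef_pos())
g=bot.move_l([566.0,-217.6,122],feed=25,guard=4);print(g,F(),readout.current_eef_pos())
if not g:
    g=bot.move_l([566.0,-217.6,91],feed=40,guard=4);print(g,F(),readout.current_eef_pos())
print(readout.current_time(),readout.current_finger_gap())
im=imaging.get_image("wrist");pickle.dump(im,open("w5.pkl","wb"))
f=np.clip(im["frame"].astype(float)*1.8,0,255).astype(np.uint8)
cv2.imwrite("pics/w5.png",f[:,:,::-1])
E
```

```text
[ 0.06 -0.96 -0.73] [ 566.68602559 -217.98113479  140.91997791]
False [ 0.23 -0.5  -1.5 ] [ 566.07114654 -217.63502969  122.01385993]
False [ 0.62 -0.28 -1.11] [ 566.19815263 -217.70415311   91.15229488]
13.0417 0.12756133941120684
```

View pics/w5.png

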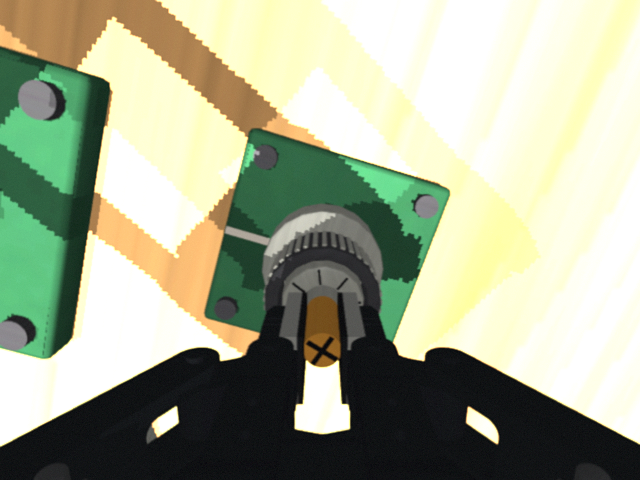

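It slid in. Now seat it on the floor and release.

```bash
python3 - <<'E'
from h import *
from rig import bot,eoat,imaging,readout
F=lambda:np.round(readout.current_contact_force(),2)
g=bot.move_l([566.0,-217.6,86],feed=8,guard=4);print(g,F(),readout.current_eef_pos(),readout.current_time())
eoat.gripper_to(0.30,force=20);print(F(),readout.current_finger_gap())
bot.sleep(.1)
eoat.gripper_to(1.0)
im=imaging.get_image("wrist");pickle.dump(im,open("w6.pkl","wb"))
f=np.clip(im["frame"].astype(float)*1.8,0,255).astype(np.uint8)
cv2.imwrite("pics/w6.png",f[:,:,::-1])
print(readout.current_time(),readout.current_eef_pos(),readout.current_finger_gap())
E
```

```text
True [-0.05 -0.36  4.64] [ 566.22079173 -217.71046336   87.98181063] 13.5583
[ 0.34 -0.39 -0.36] 0.29765844850561973
14.6083 [ 565.40843656 -217.26940501   87.09948575] 1.0023304118853689
```

View pics/w6.png

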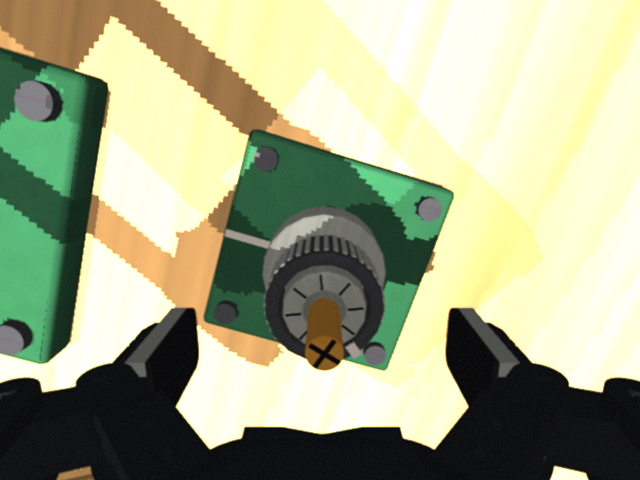

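Seated at TCP z 87.98 against 88 expected, so the foot is on the floor; cutter top is at (324,352), nut mark at (353,350), nut outline centred on x≈324.5. Next I'll compute the nut angle and grip the nut.

```bash
python3 - <<'E'
from h import *
from rig import bot,eoat,imaging,readout
b=pickle.load(open("w6.pkl","rb"))
m=plane(b,[(353,350)],81.5)[0];print("mark",m)
for c in([566.1,-217.5],plane(b,[(324.5,313)],83)[0][:2]):
    v=m[:2]-c;print(c,np.linalg.norm(v),(np.arctan2(v[1],v[0])-np.pi)%(2*np.pi))
F=lambda:np.round(np.r_[readout.current_contact_force(),readout.current_moment()],2)
C=[566.1,-217.5]
bot.move_l([*C,100],feed=60);
bot.move_pose([*C,100],ori(1.4));bot.sleep(.1)
print(F(),readout.current_eef_pos(),readout.current_joints()[5])
g=bot.move_l([*C,54.5],feed=60,guard=8);bot.sleep(.2)
print(g,F(),readout.current_eef_pos(),readout.current_time())
im=imaging.get_image("wrist");pickle.dump(im,open("w7.pkl","wb"))
f=np.clip(im["frame"].astype(float)*1.8,0,255).astype(np.uint8)
cv2.imwrite("pics/w7.png",f[:,:,::-1])
E
```

```text
mark [ 583.29999517 -231.11671508   81.5       ]
[566.1, -217.5] 21.937519533898328 2.4719518408745293
[ 567.64426169 -218.19044836] 20.302471819168662 2.451401778785395
[-0.04 -0.8  -0.74 -0.01 -0.02  0.  ] [ 566.02115037 -217.4616294    99.90188573] -1.8796937665203448
False [ 0.46 -0.3  -0.18  0.02  0.01  0.03] [ 566.43945166 -217.68432849   54.98237997] 17.225
```

View pics/w7.png

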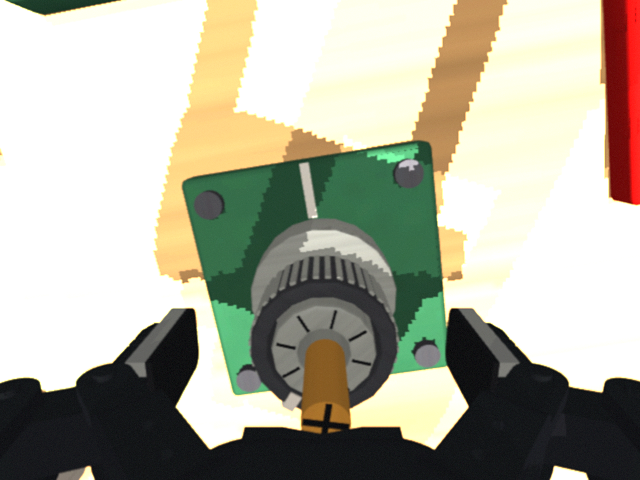

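Nut outline spans 250–398, mid 324, against finger mid 322, so it is well centred. The mark reads about 2.46 rad, within the range given. Gripping the nut.

```bash
python3 - <<'E'
from h import *
from rig import bot,eoat,imaging,readout
F=lambda:np.round(np.r_[readout.current_contact_force(),readout.current_moment()],2)
C=[566.2,-217.1]
bot.move_l([*C,54.5],feed=20,guard=8)
eoat.gripper_to(0.62,force=20)
print(readout.current_finger_gap(),F())
eoat.gripper_to(0.45,force=40)
print(readout.current_finger_gap(),F(),readout.current_eef_pos(),readout.current_time())
im=imaging.get_image("wrist");pickle.dump(im,open("w8.pkl","wb"))
f=np.clip(im["frame"].astype(float)*1.8,0,255).astype(np.uint8)
cv2.imwrite("pics/w8.png",f[:,:,::-1])
E
```

```text
0.6213419255663305 [-0.18 -0.19  0.59 -0.04 -0.01  0.05]
0.5509047240929126 [0.08 0.15 2.69 0.04 0.06 0.04] [ 566.23706395 -217.06517651   54.66614754] 18.1667
```

View pics/w8.png

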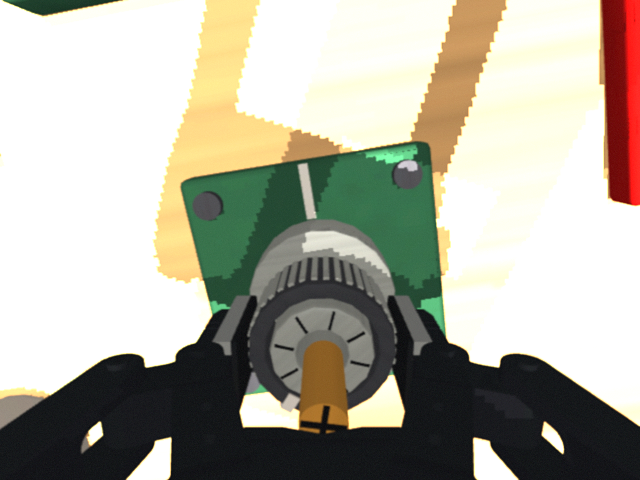

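Gripped, near-zero side force. Screwing down with torque monitoring.

```bash
python3 - <<'E'
from h import *
from rig import bot,eoat,imaging,readout
F=lambda:np.round(np.r_[readout.current_contact_force(),readout.current_moment()],2)
C=[566.2,-217.1];t=0
for k in range(10):
    t+=0.2
    bot.move_pose([*C,54.5-4*t/(2*np.pi)],ori(1.4-t)); f=F()
    R=readout.current_eef_rot();print(round(t,2),round(1.4-np.arctan2(R[1,1],R[0,1]),3),f,readout.current_time())
    if abs(f[5])>0.35 or np.abs(f[:3]).max()>20: break
im=imaging.get_image("wrist");pickle.dump(im,open("w9.pkl","wb"))
f=np.clip(im["frame"].astype(float)*1.8,0,255).astype(np.uint8)
cv2.imwrite("pics/w9.png",f[:,:,::-1])
E
```

```text
0.2 0.196 [-0.18  0.98  3.82  0.13  0.14 -0.09] 18.525
0.4 0.394 [-0.78  1.58  2.92  0.11  0.12 -0.07] 18.8333
0.6 0.593 [-0.49  0.43  3.65  0.08  0.13 -0.07] 19.1417
0.8 0.792 [-1.27  0.52  4.57  0.09  0.15 -0.02] 19.45
1.0 0.992 [-0.68  1.49  3.16  0.11  0.17 -0.08] 19.7583
1.2 1.192 [-0.44  0.56  5.53  0.11  0.15 -0.09] 20.0667
1.4 1.392 [-0.98  0.91  4.68  0.1   0.14 -0.15] 20.375
1.6 1.592 [-1.92  0.51  5.13  0.07  0.13 -0.1 ] 20.6833
1.8 1.792 [-0.47  0.47  5.01  0.08  0.13 -0.09] 20.9917
2.0 1.992 [-1.19  1.17  4.84  0.18  0.14 -0.11] 21.3
```

View pics/w9.png

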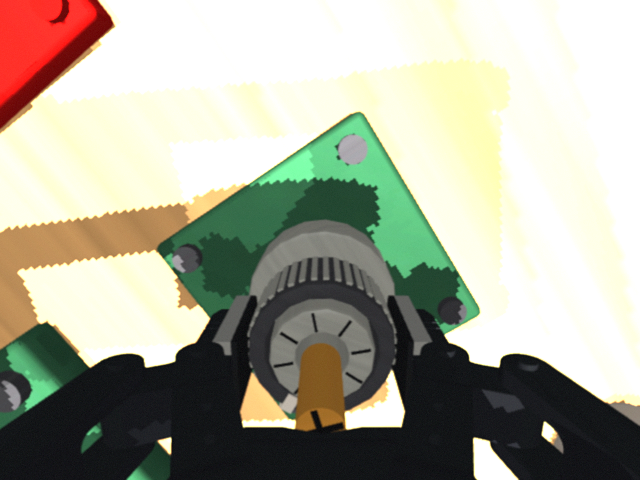

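The mark stays at (289,403) relative to the gripper, so the nut turns with it without slip. On to the stop in small steps.

```bash
python3 - <<'E'
from h import *
from rig import bot,eoat,imaging,readout
F=lambda:np.round(np.r_[readout.current_contact_force(),readout.current_moment()],2)
C=[566.2,-217.1];t=2.0
while t<2.95:
    t+=0.03
    bot.move_pose([*C,54.5-4*t/(2*np.pi)],ori(1.4-t)); f=F()
    R=readout.current_eef_rot();a=1.4-np.arctan2(R[1,1],R[0,1])
    if t>2.3 or abs(f[5])>.2: print(round(t,2),round(a,3),f,readout.current_time())
    if abs(f[5])>0.4 or np.abs(f[:3]).max()>25: break
im=imaging.get_image("wrist");pickle.dump(im,open("w10.pkl","wb"))
f=np.clip(im["frame"].astype(float)*1.8,0,255).astype(np.uint8)
cv2.imwrite("pics/w10.png",f[:,:,::-1])
E
```

```text
2.33 2.328 [-1.04  1.13  5.17  0.13  0.15 -0.08] 24.1
2.36 2.358 [-0.69  0.95  5.95  0.15  0.09 -0.11] 24.35
2.39 2.388 [-1.07  1.24  4.88  0.15  0.12 -0.1 ] 24.6
2.42 2.418 [-0.43  0.63  5.57  0.07  0.17 -0.04] 24.85
2.45 2.448 [-0.2   0.96  5.38  0.12  0.14 -0.05] 25.1
2.48 2.477 [-0.26  0.63  4.73  0.1   0.14  0.27] 25.35
2.51 2.506 [-0.65  1.01  4.88  0.23  0.1   0.91] 25.6
```

View pics/w10.png

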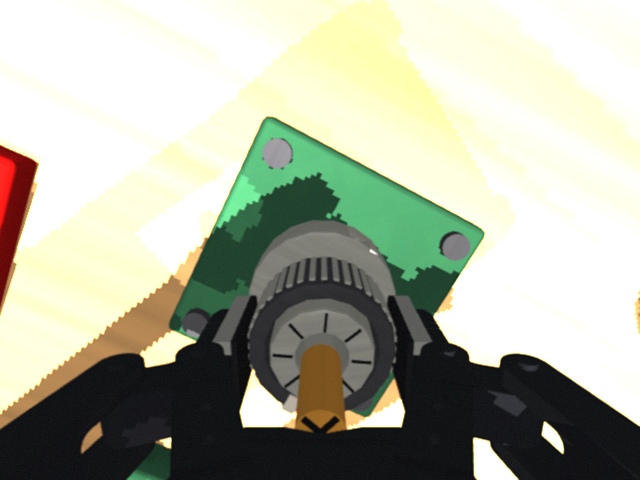

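Hard stop felt: Mz jumps at t≈2.46, which matches the mark estimate of 2.46. Backing off 1.571 rad.

```bash
python3 - <<'E'
from h import *
from rig import bot,eoat,imaging,readout
F=lambda:np.round(np.r_[readout.current_contact_force(),readout.current_moment()],2)
C=[566.2,-217.1];t0=2.461;T=t0-1.571;t=2.506
while t>T+1e-6:
    t=max(T,t-0.2)
    bot.move_pose([*C,54.5-4*t/(2*np.pi)],ori(1.4-t)); f=F()
bot.sleep(.3)
R=readout.current_eef_rot();a=1.4-np.arctan2(R[1,1],R[0,1]);print(t,a,"back",t0-a,F(),readout.current_eef_pos(),readout.current_finger_gap(),readout.current_time())
for n in("wrist","top","scene"):
    im=imaging.get_image(n);pickle.dump(im,open(f"z_{n}.pkl","wb"))
    f=np.clip(im["frame"].astype(float)*(1.8 if n=="wrist" else 1.3),0,255).astype(np.uint8)
    cv2.imwrite(f"pics/z_{n}.png",f[:,:,::-1])
E
```

```text
0.8899999999999999 0.8915947927425811 back 1.5694052072574187 [-0.02  0.24  3.93  0.08  0.18 -0.01] [ 566.23230955 -217.11972595   53.95797001] 0.5526822836258987 28.6667
```

View pics/z_wrist.png

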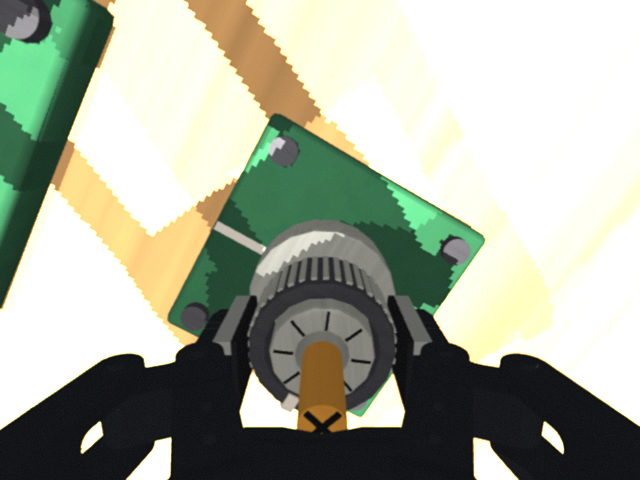

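View pics/z_scene.png

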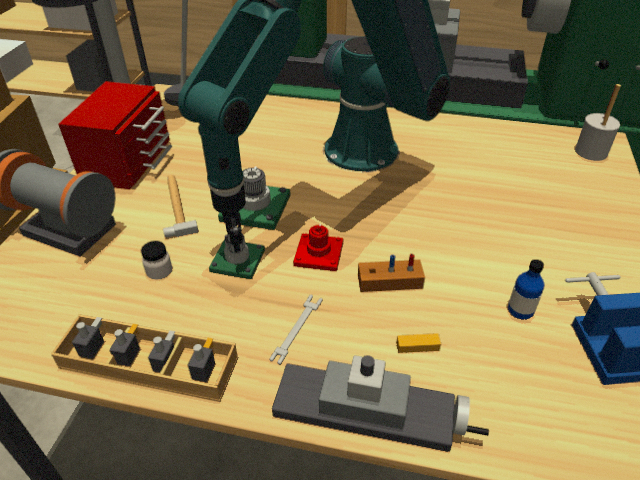

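View pics/z_top.png

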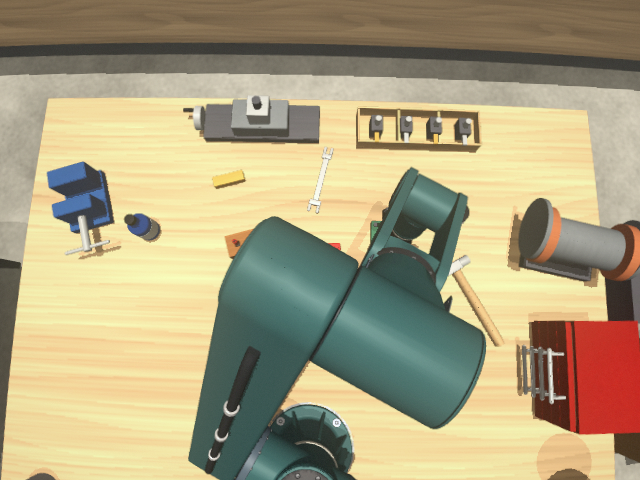

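```bash
python3 - <<'E'
from h import *
for n in("w8","w9","w10","z_wrist"):
    f=pickle.load(open(n+".pkl","rb"))["frame"].astype(float)[390:415,275:300]
    g=f.mean(2); sat=f.max(2)-f.min(2); m=(sat<25)&(g>75)
    r,c=np.nonzero(m);print(n,m.sum(),275+c.mean() if m.any() else 0,390+r.mean() if m.any() else 0)
E
python3 - <<'E'
import sys;sys.path.insert(0,'.')
from h import *
ims=[cv2.resize(np.clip(pickle.load(open("%s.pkl"%n,"rb"))["frame"][380:420,265:315,::-1].astype(float)*1.5,0,255).astype(np.uint8),None,fx=8,fy=7,interpolation=cv2.INTER_NEAREST) for n in("w8","w9","w10","z_wrist")]
cv2.imwrite("pics/mk.png",np.vstack([np.hstack(ims[:2]),np.hstack(ims[2:])]))
E
```

```text
w8 207 290.0193236714976 402.05314009661834
w9 203 288.58620689655174 403.4926108374384
w10 173 290.15028901734104 403.8959537572254
z_wrist 192 289.3697916666667 402.6041666666667
```

View pics/mk.png

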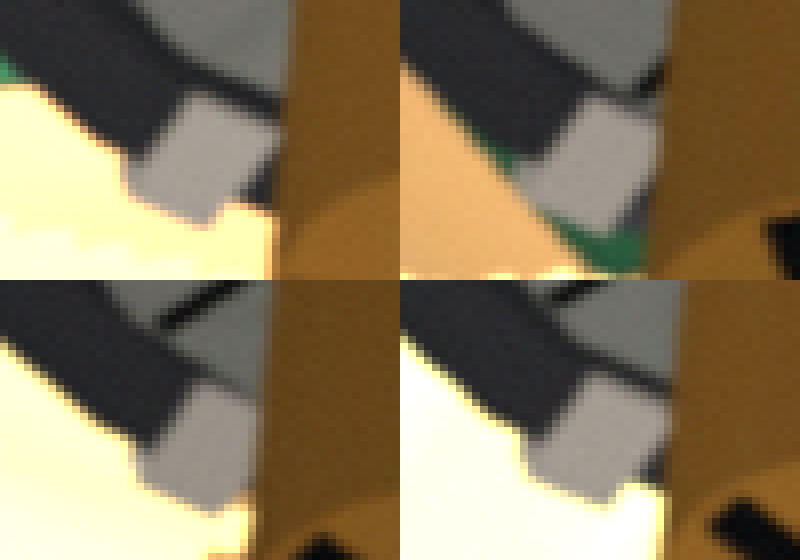

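The nut mark stays within about 1 px of the gripper in all four pictures, so slip is negligible (under ~0.02 rad). Handing in.

```bash
python3 -c "
from rig import bot,readout
print(readout.current_time(),readout.current_finger_gap());bot.finish_job()"
```

```text
28.8167 0.5469572785730725
the job is handed in; nothing more can be done
```

I carried out all the steps and handed the job in at 28.8 s of the 61 s allowed; no verdict came back.

**Cutter:** I took the gold-topped cutter from the rack at 20 N and lowered it into the smaller green chuck. It touched the floor with the TCP at 88.0 mm, exactly the height expected for fully home. The last pictures show it still standing in the chuck.

**Nut:** I gripped the nut at 40 N and turned it clockwise. The hard stop came at about 2.46 rad, which matches the start angle read from the white mark. I then backed it off 1.569 rad (target 1.57) and left the gripper holding it, with almost no residual torque.

**Last checks:** The nut slipped less than about 0.02 rad in the grip, judged from the mark in four wrist pictures. The other cutters and bench items look unmoved in the last scene and top pictures. In the top view the arm hides much of the rack and chuck, so I checked those two in the scene view only.

No check failed. The one disagreement was the wrist camera reading 1–3 mm off the fixed cameras, so I positioned from relative measurements instead.

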